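# Slide the chip carrier under the reader bridge

## Task

Push the flat metal chip carrier across the bench, chip end first, through the low reader bridge until its leading edge lies flush against the stop bar behind the bridge. Only push it with the fingers, keeping it flat on the bench all the time: do not lift it. Leave the jar, the mouse and the screwdriver where they are, and finish with the hand clear.

Things in the scene. Friction and masses are not known exactly. Their poses are not given: they have to be found in the camera images.
- carrier: loose flat aluminium plate on the bench, 120 mm long (x), 96 wide (y), 12 thick, about 0.3 kg. Origin at the centre of its underside, z up. A 44 mm black chip frame, flush with the top, is centred 23 mm towards its leading (+x) end; brass strips mark its rear half. It starts before the bridge mouth, its +x end within 45 degrees of the way in, up to 150 mm off to either side.
- front_edge (a point): middle of the carrier's leading (+x, chip end) face, 60 mm ahead of the carrier's origin, 6 mm above its underside
- rear_edge (a point): middle of the carrier's rear (-x) face, 60 mm behind the carrier's origin, 6 mm above its underside
- bridge: fixed reader bridge on the bench. Origin on the bench under the middle of its beam; +x is the way in, y across, z up. Black beam from x = -25 to +25 mm, underside 16 mm and top 56 mm up, with a lens barrel 38 mm across on top up to 86 mm. Aluminium cheeks, 14 mm thick and 56 mm tall, run from x = -25 to +49 mm and leave a passage 110 mm wide (y = -55 to +55).
- mouth (a point): middle of the passage's mouth, at x = -25 mm, y = 0, 6 mm up in the bridge frame. Two low flared guides (14 mm tall, 8 mm thick) widen from here to about 150 mm clear at x = -53 mm; nothing of the bridge lies beyond y = -85 to +85 mm. With the carrier fully home its rear 58 mm still stand out of the beam.
- stop (a point): middle of the stop bar's face that the carrier must meet, at x = +37 mm, y = 0, 6 mm up in the bridge frame. The bar is 20 mm tall and spans the passage; a 12 mm slot between beam and bar lets the carrier's leading edge be seen from above.
- jar: loose amber glass jar with a black cap, 48 mm across, 85 mm tall, beyond the bridge on the side away from the robot; origin at the centre of its underside. A bystander.
- mouse: loose black computer mouse, 58 x 100 mm (its x, y), 32 mm tall, beside the bridge on the robot's side; origin at the centre of its underside. A bystander.
- screwdriver: loose screwdriver, 160 mm long (along its x, handle to -x), lying on the far side of the work from the robot; origin under its middle. A bystander.
- spares: fixed clear stand 130 x 110 mm with four purple spare plates on top, 127 mm tall, to the robot's right; origin at the centre of its underside. Not used.
Mind the look-alikes: they are no part of the job. Several things look just like the carrier: the one meant starts nearest to the robot's base. There is more than one size of the bridge; the job needs the larger.

How it is judged:
On the way:
1. the carrier's leading edge has entered under the beam, flat on the bench (x of front_edge in the frame of bridge above -0.015 m and y of front_edge in the frame of bridge between -0.05 and 0.05 m and height (world z) of carrier below 0.004 m), for 0.05 s.
At the end, for the whole second after the job is handed in: The carrier lies flat and at rest in the bridge passage, chip end first, its leading edge within 5 mm of the stop bar and square to it within 0.06 rad (x of front_edge in the frame of bridge between 0.032 and 0.04 m and y of front_edge in the frame of bridge between -0.012 and 0.012 m and angle between the x axis of carrier and the x axis of bridge, either way round below 0.06 rad and angle between carrier's own z axis and vertical below 0.03 rad and height (world z) of carrier below 0.004 m and linear speed of carrier below 0.01 m/s); the robot touches nothing.
It fails at once if the carrier is lifted off the bench (more than 6 mm) (height (world z) of carrier above 0.006 m).
It fails at once if the carrier is tipped (more than 0.1 rad) (angle between carrier's own z axis and vertical above 0.1 rad).
It fails at once if the jar is disturbed (moved 15 mm) (distance of jar from where it was at the start of the episode above 0.015 m).
It fails at once if the mouse is disturbed (moved 15 mm) (distance of mouse from where it was at the start of the episode above 0.015 m).
It fails at once if the screwdriver is disturbed (moved 15 mm) (distance of screwdriver from where it was at the start of the episode above 0.015 m).
It also fails if it takes over 61 s, if anything falls off the work surface, if the arm or the gripper's body presses on something with over 40 N, if the wrist force passes 120 N, or if a joint passes its speed limit or range.

## Robot

A 6-joint arm with a two-finger parallel gripper is mounted at the origin on the work surface. World frame = base frame: x ahead of the robot, y to its left, z up, the work surface at z = 0. Lengths are in m, angles in rad, forces in N, time in s.
With the tool pointing down it reaches from about 0.375 to 0.975 m from the base axis. Payload 3.8 kg.
Tool frame: the origin (TCP) lies midway between the tips of the shut fingers; the grasp point (between the pads) lies 19 mm behind it; z points along the fingers, y is the line along which they close (so a half turn about z gives the same grasp; the last joint's range is limited). The gripper opens to 85 mm and grips with 20 to 120 N. Pads are 22 mm wide; open, the fingers measure 114 mm over their backs; the gripper's body (76 mm by 85 mm) begins 54 mm behind the grasp point. The pads swing forward as they close: fully open they stand 13 mm farther back than shut.
Start: joints at [1.31, 0.264, 1.604, -0, 1.274, -0.037], TCP at [0.15, 0.658, 0.231] pointing down, gripper open.
Joint ranges: [-2.63, 2.63], [-0.94, 2.18], [0.31, 2.57], [-1.31, 4.45], [0, 2.66], [-2.55, 2.55]. Speed limits (rad/s): [2.57, 2.57, 3.14, 3.14, 3.14, 3.14].

## Interface

Orientations are given as a rotation vector (axis times angle).
In Python, from workcell import bot, imaging gives the robot as it stands.
- The arm moves only by the tool step_arm, never from a script. Its argument "series" is a list of rows, each an object of numbers: "grip": the closure, from -1 (fully open) to 1 (shut); "x", "y", "z": the shift along the tool's x, y, z normalised to -1 to 1, where 1 is 500 mm; "ax", "ay", "az": the turn, a rotation vector about the tool's x, y, z normalised to -1 to 1, where 1 is 30 degrees. A call has 1 to 12 rows; each row is the pose to reach, as a shift and turn from the pose commanded when the call began, along the tool's axes at that moment; what a row does not reach only later rows make up. A row lasts 1/10 s, in which the tool goes at most 50 mm and 8.59 degrees, less where a joint would pass 70% of its speed; a pose out of reach is approached as far as the arm can. A call with a number of a shift or a turn outside -1 to 1 is refused whole. A call with a gripper value outside its range is refused whole. The fingers move at their own pace and stop on an object; "force" is the grip in N (left out, the last holds). Time passes only in rows, so rows that repeat a pose let the fingers close. It gives the time, the measured TCP pose, the force, the opening and the grip force at its end, in the units of the state.
- bot.read_state(): the state, without advancing time (a new reading comes with each control period).
- imaging.read_camera(name): name is "scene" or "top" or "wrist"; returns a dict with "img" (420x560x3 uint8, red, green, blue), "fx", "fy", "cx", "cy" (pixels), "R" (3x3) and "t" (3): a world point X has camera coordinates R X + t. Camera axes: x right, y down, z forward; pixel columns grow to the right and rows downward; lengths in m; the calibration is good to about 2 mm. The wrist camera is an equidistant fisheye: a pixel r from the principal point sees the ray r / f radians off the axis. A picture is of the moment at which its call begins. There is no depth.
- bot.finish_job(): hands the job in; it is judged then, once.
The state is a dict: "time": time; "q": joint angles; "joint_vel": joint speeds; "joint_torque": joint torques, N m; "tool_pos": TCP position; "tcp_rot": TCP orientation; "wrist_force": force on the tool from outside, world axes, zero at the start; "torque": the same for the moment, N m; "width": opening from 0.0 (shut) to 1.0 (fully open); "grip_force": force on a finger pad.
Only numpy, scipy, OpenCV 4.12 (cv2) and the standard library are available. Lean on these libraries where they do the work, as an engineer would, in place of code of your own. Each camera call takes 0.05 s, during which the arm holds its last target. There are 200 camera calls.

## Working session

There is one attempt and no reset: what is moved stays moved. The work goes in short steps, Python scripts to look and compute and a tool call to move; the robot and the scene stay as the last step left them, time stands still between calls to the robot, and variables do not carry over. Pictures are saved under pics/ and viewed, at most 10 in all, crops included, and the job is handed in when it is done.

Besides the shell and the picture viewer there is one more tool, called after "Request:" by a JSON object that holds its "fn" and its "kwargs", one argument or row to a line. step_arm: Moves the arm, as the interface text tells. Scaled input: -1 to 1 covers 500 mm each way for a shift and 30 degrees each way for a turn. Its arguments: {"type":"object","properties":{"series":{"type":"array","items":{"type":"object","properties":{"grip":{"type":"number"},"x":{"type":"number","minimum":-1,"maximum":1},"y":{"type":"number","minimum":-1,"maximum":1},"z":{"type":"number","minimum":-1,"maximum":1},"ax":{"type":"number","minimum":-1,"maximum":1},"ay":{"type":"number","minimum":-1,"maximum":1},"az":{"type":"number","minimum":-1,"maximum":1}}}},"force":{"type":"number"}},"required":["series"]}

```bash
mkdir -p pics; python3 - <<'E'
from workcell import bot, imaging
import cv2,pickle
for n in ("scene","top"):
    c=imaging.read_camera(n); pickle.dump(c,open(n+'.pkl','wb'))
    cv2.imwrite(f'pics/{n}0.png',cv2.resize(c['img'][:,:,::-1],(784,588),interpolation=cv2.INTER_CUBIC))
    print(n,c['R'],c['t'],c['fx'],c['cx'],c['cy'])
print(bot.read_state())
E
```

```text
scene [[-0.33125534  0.94340218 -0.01619323]
 [ 0.52231747  0.1690538  -0.8358261 ]
 [-0.78578264 -0.28532987 -0.54875541]] [ 0.2709528  -0.25997015  1.54857724] 400.42125815996985 274.839677634071 209.61511216502691
top [[-0.00426438 -0.99997215 -0.0061244 ]
 [-0.99200441  0.00500274 -0.12610404]
 [ 0.12613117  0.00553768 -0.99199812]] [-0.07566521  0.58120331  0.92185292] 441.8561601399279 284.178808298912 212.4069285186367
{'time': 0.1, 'q': array([ 1.31010464e+00,  2.64652352e-01,  1.60526986e+00, -7.08298810e-06,
        1.27371841e+00, -3.69355931e-02]), 'joint_vel': array([ 0.00013818, -0.00203919, -0.00310984, -0.00164907, -0.00013145,
       -0.00181989]), 'joint_torque': array([ 2.02488786e-04, -5.16706467e+01, -3.68593562e+01, -1.15573416e-04,
        6.19872473e-03, -3.76888477e-05]), 'tool_pos': array([0.14962995, 0.65750765, 0.23008619]), 'tcp_rot': array([-0.35070591, -3.12165564,  0.00318266]), 'wrist_force': array([ 0.11798475, -1.38464544,  0.24423157]), 'torque': array([-4.62879389e-02, -4.18874482e-02, -4.70519543e-05]), 'grip_force': 0.0, 'width': 1.002699746055317}
```

View pics/scene0.png

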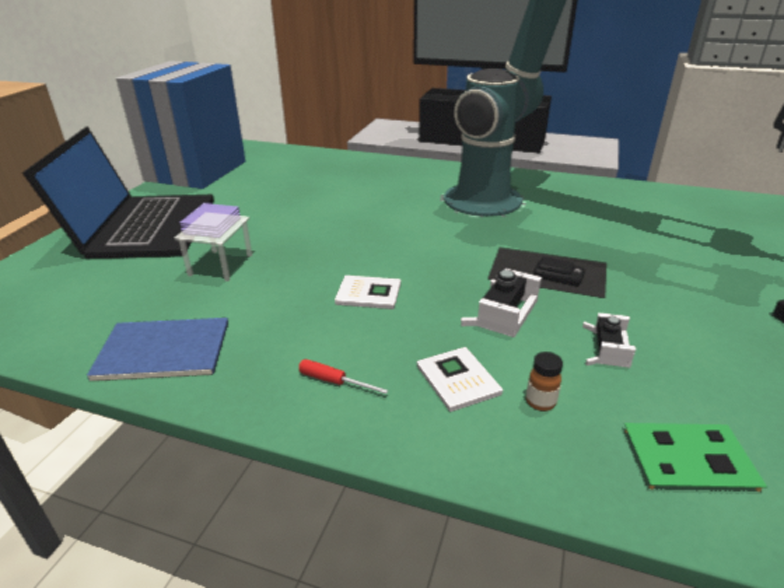

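View pics/top0.png

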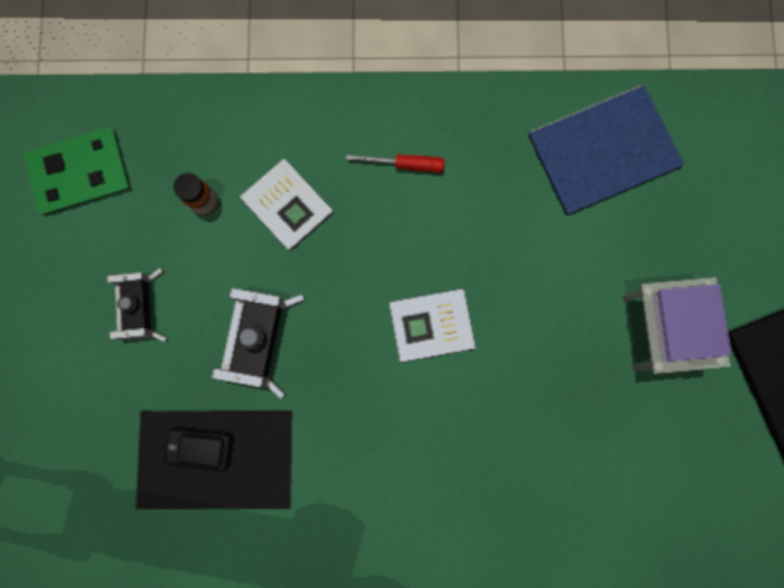

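Scene: two bridges, the large one at top (255,338) and the small one at (130,307). Carrier look-alikes are at top (432,325) and (287,204). The one at (432,325) is nearer the robot, so I choose it; its chip end faces the bridge. One close crop to check and measure.

```bash
python3 - <<'E'
import cv2,pickle
c=pickle.load(open('top.pkl','rb'))
cv2.imwrite('pics/crop1.png',cv2.resize(c['img'][190:290,146:346,::-1],(800,400),interpolation=cv2.INTER_CUBIC))
E
```

```text
(no output)
```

View pics/crop1.png

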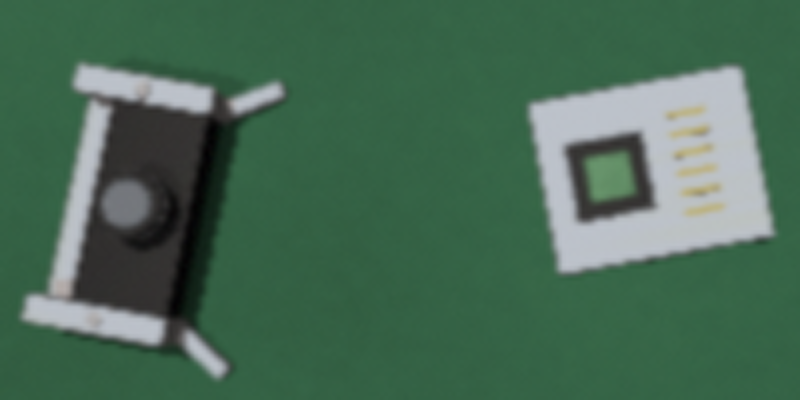

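The crop confirms it: chip frame at (610,178), brass strips to the right, so the chip end faces the bridge. Carrier corners are (530,103), (742,67), (774,237) and (560,272). Cheek corners are about (78,65), (213,90), (168,321) and (28,296).

```bash
cat > h.py <<'E'
import numpy as np, pickle
from scipy.spatial.transform import Rotation as Ro
def w(c,uv,z):
    uv=np.atleast_2d(np.array(uv,float)); d=np.c_[(uv[:,0]-c['cx'])/c['fx'],(uv[:,1]-c['cy'])/c['fy'],np.ones(len(uv))]@c['R']
    o=-c['R'].T@c['t']; return (o+d*((z-o[2])/d[:,2])[:,None])[:,:2]
def fit(loc,P):  # pose x,y,th of frame
    loc=np.array(loc,float);a=loc-loc.mean(0);b=P-P.mean(0)
    th=np.arctan2((a[:,0]*b[:,1]-a[:,1]*b[:,0]).sum(),(a*b).sum());R=rot(th)
    t=P.mean(0)-R@loc.mean(0); return np.r_[t,th],np.abs(loc@R.T+t-P).max()
def rot(t): return np.array([[np.cos(t),-np.sin(t)],[np.sin(t),np.cos(t)]])
def rel(B,p): return np.r_[rot(B[2]).T@(p[:2]-B[:2]),(p[2]-B[2]+np.pi)%(2*np.pi)-np.pi]
CAR=np.array([[60,-48],[-60,-48],[-60,48],[60,48]])/1000
E
python3 - <<'E'
from h import *
c=pickle.load(open('top.pkl','rb')); f=lambda p:np.array(p)/4+[145.6,189.6]
C,e=fit(CAR,w(c,f([(530,103),(742,67),(774,237),(560,272)]),.012));print(C,e)
bl=np.array([[49,-69],[-25,-69],[-25,-55],[49,-55],[49,55],[-25,55],[-25,69],[49,69]])/1000
B,e=fit(bl,w(c,f([(78,65),(213,90),(210,113),(74,88),(28,296),(168,321),(163,346),(22,320)]),.056));print(B,e)
np.save('B.npy',B)
print('carrier in bridge',rel(B,C)); R=Ro.from_rotvec([-0.35070591,-3.12165564,0.00318266]).as_matrix();print(R.round(3))
print('rear',C[:2]+rot(C[2])@[-.06,0], 'stoprear',B[:2]+rot(B[2])@[-.083,0])
E
```

```text
[ 0.5402239  -0.13178833  1.73487339] 0.0008198420149442276
[0.51742592 0.13936676 1.38911014] 0.001019658208941232
carrier in bridge [-0.26257266 -0.07141728  0.34576326]
[[-0.975  0.222 -0.001]
 [ 0.222  0.975 -0.002]
 [ 0.    -0.002 -1.   ]]
rear [ 0.55002442 -0.1909825 ] stoprear [0.50242879 0.05773291]
```

Request:
{"fn": "step_arm", "kwargs": {
  "series": [
    {"x":-0.84,"y":-0.54,"az":1,"grip":-0.5},
    {"x":-0.84,"y":-0.54,"az":1,"grip":-0.5},
    {"x":-0.84,"y":-0.54,"az":1,"grip":-0.5},
    {"x":-0.84,"y":-0.54,"az":1,"grip":-0.5},
    {"x":-0.84,"y":-0.54,"az":1,"grip":-0.5},
    {"x":-0.84,"y":-0.54,"az":1,"grip":-0.5},
    {"x":-0.84,"y":-0.54,"az":1,"grip":-0.5},
    {"x":-0.84,"y":-0.54,"az":1,"grip":-0.5},
    {"x":-0.84,"y":-0.54,"az":1,"grip":-0.5},
    {"x":-0.84,"y":-0.54,"az":1,"grip":-0.5},
    {"x":-0.84,"y":-0.54,"az":1,"grip":-0.5},
    {"x":-0.84,"y":-0.54,"az":1,"grip":-0.5}
  ]
}}

```text
validation failed for argument at $.se...
```

```bash
cat >> h.py <<'E'
def row(s,p,yaw,grip=None):   # world TCP target & tool-x yaw -> tool axes units, tool kept vertical
    R0=Ro.from_rotvec(s['tcp_rot']).as_matrix(); d=R0.T@(np.array(p)-s['tool_pos'])/.5
    Rt=np.array([[np.cos(yaw),np.sin(yaw),0],[np.sin(yaw),-np.cos(yaw),0],[0,0,-1]])
    rv=np.degrees(Ro.from_matrix(R0.T@Rt).as_rotvec())/30
    return d.round(4),rv.round(3)
E
python3 - <<'E'
from h import *
from workcell import bot
s=bot.read_state();C=np.array([0.5402,-.1318,1.7349]);P=C[:2]+rot(C[2])@[-.11,0]
print(s['tool_pos'],s['width'],s['time'],row(s,[*P,.10],C[2]))
E
```

```text
[0.14962995 0.65750765 0.23008619] 1.002699746055317 0.1 (array([-1.1952, -1.5691,  0.2633]), array([-4.000e-03,  2.000e-03,  2.259e+00]))
```

The call was refused and nothing moved (time and pose are unchanged). I'll retry with every field given and a single row.

Request:
{"fn": "step_arm", "kwargs": {
  "series": [
    {"x":-0.08,"y":-0.05,"z":0.0,"ax":0.0,"ay":0.0,"az":0.25,"grip":-0.5}
  ]
}}

```text
time: 0.2
tool_pos: [0.1803, 0.627, 0.2302]
tcp_rot: [-0.551, -3.091, -0.001]
wrist_force: [2.1, 0.6, -0.1]
width: 0.858
grip_force: 0.0
```

Request:
{"fn": "step_arm", "kwargs": {
  "series": [
    {"x":-0.86,"y":-0.48,"z":0.0,"ax":0.0,"ay":0.0,"az":0.99,"grip":-0.5},
    {"x":-0.86,"y":-0.48,"z":0.0,"ax":0.0,"ay":0.0,"az":0.99,"grip":-0.5},
    {"x":-0.86,"y":-0.48,"z":0.0,"ax":0.0,"ay":0.0,"az":0.99,"grip":-0.5},
    {"x":-0.86,"y":-0.48,"z":0.0,"ax":0.0,"ay":0.0,"az":0.99,"grip":-0.5},
    {"x":-0.86,"y":-0.48,"z":0.0,"ax":0.0,"ay":0.0,"az":0.99,"grip":-0.5},
    {"x":-0.86,"y":-0.48,"z":0.0,"ax":0.0,"ay":0.0,"az":0.99,"grip":-0.5},
    {"x":-0.86,"y":-0.48,"z":0.0,"ax":0.0,"ay":0.0,"az":0.99,"grip":-0.5},
    {"x":-0.86,"y":-0.48,"z":0.0,"ax":0.0,"ay":0.0,"az":0.99,"grip":-0.5},
    {"x":-0.86,"y":-0.48,"z":0.0,"ax":0.0,"ay":0.0,"az":0.99,"grip":-0.5},
    {"x":-0.86,"y":-0.48,"z":0.0,"ax":0.0,"ay":0.0,"az":0.99,"grip":-0.5},
    {"x":-0.86,"y":-0.48,"z":0.0,"ax":0.0,"ay":0.0,"az":0.99,"grip":-0.5}
  ]
}}

```text
time: 1.3
tool_pos: [0.5059, 0.2464, 0.2308]
tcp_rot: [1.335, 2.842, -0.002]
wrist_force: [-0.6, 0.5, -0.2]
width: 0.753
grip_force: 0.0
```

```bash
cat > g.py <<'E'
from h import *
from workcell import bot
s=bot.read_state();C=np.array([0.5402,-.1318,1.7349]);P=C[:2]+rot(C[2])@[-.11,0]
print(s['tool_pos'],s['width'],s['time'],row(s,[*P,.05],C[2]),P)
E
python3 g.py
```

```text
[0.50586198 0.24637483 0.23082259] 0.752768758086558 1.3 (array([-0.8154, -0.5405,  0.3636]), array([-0.   ,  0.004,  1.009])) [ 0.55817049 -0.24032217]
```

Request:
{"fn": "step_arm", "kwargs": {
  "series": [
    {"x":-0.815,"y":-0.54,"z":0.0,"ax":0.0,"ay":0.0,"az":0.99,"grip":-0.5},
    {"x":-0.815,"y":-0.54,"z":0.0,"ax":0.0,"ay":0.0,"az":0.99,"grip":-0.5},
    {"x":-0.815,"y":-0.54,"z":0.0,"ax":0.0,"ay":0.0,"az":0.99,"grip":-0.5},
    {"x":-0.815,"y":-0.54,"z":0.0,"ax":0.0,"ay":0.0,"az":0.99,"grip":-0.5},
    {"x":-0.815,"y":-0.54,"z":0.0,"ax":0.0,"ay":0.0,"az":0.99,"grip":-0.5},
    {"x":-0.815,"y":-0.54,"z":0.0,"ax":0.0,"ay":0.0,"az":0.99,"grip":-0.5},
    {"x":-0.815,"y":-0.54,"z":0.0,"ax":0.0,"ay":0.0,"az":0.99,"grip":-0.5},
    {"x":-0.815,"y":-0.54,"z":0.0,"ax":0.0,"ay":0.0,"az":0.99,"grip":-0.5},
    {"x":-0.815,"y":-0.54,"z":0.0,"ax":0.0,"ay":0.0,"az":0.99,"grip":-0.5},
    {"x":-0.815,"y":-0.54,"z":0.0,"ax":0.0,"ay":0.0,"az":0.99,"grip":-0.5},
    {"x":-0.815,"y":-0.54,"z":0.0,"ax":0.0,"ay":0.0,"az":0.99,"grip":-0.5}
  ]
}}

```text
time: 2.4
tool_pos: [0.558, -0.2391, 0.2306]
tcp_rot: [2.018, 2.407, -0.002]
wrist_force: [-0.0, 1.2, -0.1]
width: 0.742
grip_force: 0.0
```

```bash
python3 g.py; python3 - <<'E'
from workcell import imaging
import cv2
a=imaging.read_camera('wrist')['img'];b=imaging.read_camera('top')['img']
cv2.imwrite('pics/a1.png',cv2.hconcat([cv2.resize(x[:,:,::-1],(400,300)) for x in (a,b)]))
E
```

```text
[ 0.55803964 -0.23914433  0.23063221] 0.7419433894314543 2.4 (array([-1.900e-03,  1.000e-04,  3.613e-01]), array([-0.001,  0.002,  0.021])) [ 0.55817049 -0.24032217]
```

View pics/a1.png

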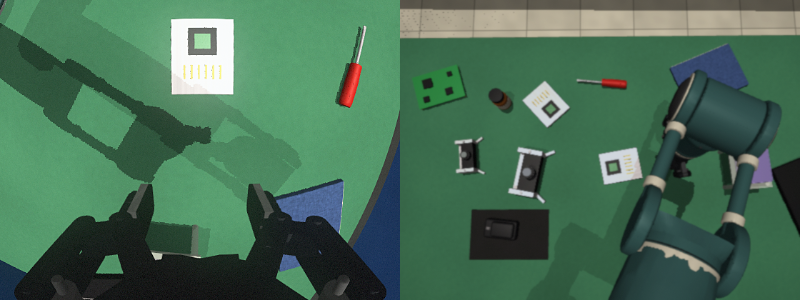

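The wrist view shows the carrier square ahead of the fingers at (202,57) in the left half, and the fingers at (145,190) and (257,190). Nothing is below them. Descend.

Request:
{"fn": "step_arm", "kwargs": {
  "series": [
    {"x":0.0,"y":0.0,"z":0.43,"ax":0.0,"ay":0.0,"az":0.02,"grip":-0.5},
    {"x":0.0,"y":0.0,"z":0.43,"ax":0.0,"ay":0.0,"az":0.02,"grip":-0.5},
    {"x":0.0,"y":0.0,"z":0.43,"ax":0.0,"ay":0.0,"az":0.02,"grip":-0.5},
    {"x":0.0,"y":0.0,"z":0.43,"ax":0.0,"ay":0.0,"az":0.02,"grip":-0.5},
    {"x":0.0,"y":0.0,"z":0.43,"ax":0.0,"ay":0.0,"az":0.02,"grip":-0.5},
    {"x":0.0,"y":0.0,"z":0.432,"ax":0.0,"ay":0.0,"az":0.02,"grip":-0.5},
    {"x":0.0,"y":0.0,"z":0.432,"ax":0.0,"ay":0.0,"az":0.02,"grip":-0.5}
  ]
}}

```text
time: 3.2
tool_pos: [0.5596, -0.2349, 0.0171]
tcp_rot: [2.023, 2.4, 0.001]
wrist_force: [0.2, -0.9, 0.1]
width: 0.75
grip_force: 0.0
```

Request:
{"fn": "step_arm", "kwargs": {
  "series": [
    {"x":0.0,"y":0.0,"z":0.006,"ax":0.0,"ay":0.0,"az":0.0,"grip":-0.5},
    {"x":0.0,"y":0.0,"z":0.012,"ax":0.0,"ay":0.0,"az":0.0,"grip":-0.5},
    {"x":0.0,"y":0.0,"z":0.018,"ax":0.0,"ay":0.0,"az":0.0,"grip":-0.5},
    {"x":0.0,"y":0.0,"z":0.022,"ax":0.0,"ay":0.0,"az":0.0,"grip":-0.5},
    {"x":0.0,"y":0.0,"z":0.022,"ax":0.0,"ay":0.0,"az":0.0,"grip":-0.5}
  ]
}}

```text
time: 3.7
tool_pos: [0.5578, -0.2353, 0.0042]
tcp_rot: [-2.026, -2.4, 0.0]
wrist_force: [-0.3, 0.1, -0.1]
width: 0.753
grip_force: 0.0
```

Request:
{"fn": "step_arm", "kwargs": {
  "series": [
    {"x":0.0,"y":0.0,"z":0.004,"ax":0.0,"ay":0.0,"az":0.0,"grip":-0.5},
    {"x":0.0,"y":0.0,"z":0.008,"ax":0.0,"ay":0.0,"az":0.0,"grip":-0.5},
    {"x":0.0,"y":0.0,"z":0.008,"ax":0.0,"ay":0.0,"az":0.0,"grip":-0.5}
  ]
}}

```text
time: 4.0
tool_pos: [0.5577, -0.2351, -0.0002]
tcp_rot: [-2.026, -2.4, 0.0]
wrist_force: [-0.9, 0.2, -0.7]
width: 0.748
grip_force: 0.0
```

Request:
{"fn": "step_arm", "kwargs": {
  "series": [
    {"x":0.0,"y":0.0,"z":0.004,"ax":0.0,"ay":0.0,"az":0.0,"grip":-0.5},
    {"x":0.0,"y":0.0,"z":0.004,"ax":0.0,"ay":0.0,"az":0.0,"grip":-0.5}
  ]
}}

```text
time: 4.2
tool_pos: [0.5579, -0.2351, -0.002]
tcp_rot: [-2.026, -2.401, 0.0]
wrist_force: [-0.0, -0.3, -0.1]
width: 0.748
grip_force: 0.0
```

Request:
{"fn": "step_arm", "kwargs": {
  "series": [
    {"x":0.0,"y":0.0,"z":0.004,"ax":0.0,"ay":0.0,"az":0.0,"grip":-0.5},
    {"x":0.0,"y":0.0,"z":0.004,"ax":0.0,"ay":0.0,"az":0.0,"grip":-0.5}
  ]
}}

```text
time: 4.4
tool_pos: [0.5579, -0.2352, -0.004]
tcp_rot: [-2.026, -2.401, 0.0]
wrist_force: [-0.5, -0.2, -0.5]
width: 0.753
grip_force: 0.0
```

```bash
cat > plan.py <<'E'
from h import *
from workcell import bot
import sys
B=np.load('B.npy')
def path(C,rho,home=-.023,ds=.005,lead=.0,up=0):
    r=rel(B,C); P=[r]; y,th=r[1],r[2]   # in bridge frame; steer towards +y if y<0
    sg=-1 if y<0 else 1; yy=-sg*y; tt=-sg*th  # make yy<... 
    D=abs(y); t0=th if y<0 else -th
    al=np.arccos(np.clip((np.cos(t0)+1-D/rho)/2,-1,1))
    k=1/rho*(1 if y<0 else -1)
    L=[( k if al>t0 else -k,abs(al-t0)*rho),(-k,al*rho)]
    x=r.copy()
    for kk,l in L:
        n=max(1,int(round(l/ds)))
        for _ in range(n):
            d=l/n; m=x[2]+kk*d/2; x=x+[d*np.cos(m),d*np.sin(m),kk*d]; P.append(x.copy())
    while x[0]<home-1e-6: x=x+[min(ds,home-x[0]),0,0]; P.append(x.copy())
    return np.array(P)
def toworld(p): return np.r_[B[:2]+rot(B[2])@p[:2],p[2]+B[2]]
def rows(W,z,off=.071):
    s=bot.read_state()
    for p in W:
        d,r=row(s,[*(p[:2]+rot(p[2])@[-off,0]),z],p[2]); print('x %.3f y %.3f z %.3f az %.2f'%(*d,r[2]))
E
python3 - <<'E'
from plan import *
C=np.array([0.5402,-.1318,1.7349])
P=path(C,.12);np.save('P.npy',P);print(len(P),P[::6].round(3))
W=[toworld(p) for p in P]
rows([W[0]],-.0035,.090);rows([W[0]],-.0035,.076);rows(W[0:10],-.0035)
E
```

```text
54 [[-0.263 -0.071  0.346]
 [-0.237 -0.058  0.589]
 [-0.214 -0.039  0.833]
 [-0.192 -0.02   0.583]
 [-0.165 -0.007  0.333]
 [-0.136 -0.     0.083]
 [-0.106  0.     0.   ]
 [-0.076  0.     0.   ]
 [-0.046  0.     0.   ]]
x 0.030 y -0.001 z -0.001 az 0.01
x 0.058 y -0.001 z -0.001 az 0.01
x 0.068 y -0.001 z -0.001 az 0.01
x 0.078 y 0.005 z -0.001 az -0.07
x 0.088 y 0.010 z -0.001 az -0.15
x 0.098 y 0.015 z -0.001 az -0.22
x 0.108 y 0.019 z -0.001 az -0.30
x 0.119 y 0.023 z -0.001 az -0.38
x 0.130 y 0.027 z -0.001 az -0.46
x 0.141 y 0.030 z -0.001 az -0.53
x 0.151 y 0.032 z -0.001 az -0.61
x 0.163 y 0.035 z -0.001 az -0.69
```

Request:
{"fn": "step_arm", "kwargs": {
  "series": [
    {"x":0.03,"y":-0.001,"z":0.0,"ax":0.0,"ay":0.0,"az":0.01,"grip":-0.5},
    {"x":0.05,"y":-0.001,"z":0.0,"ax":0.0,"ay":0.0,"az":0.01,"grip":-0.5},
    {"x":0.06,"y":-0.001,"z":0.0,"ax":0.0,"ay":0.0,"az":0.01,"grip":-0.5},
    {"x":0.068,"y":-0.001,"z":0.0,"ax":0.0,"ay":0.0,"az":0.01,"grip":-0.5},
    {"x":0.078,"y":0.005,"z":0.0,"ax":0.0,"ay":0.0,"az":-0.07,"grip":-0.5},
    {"x":0.088,"y":0.01,"z":0.0,"ax":0.0,"ay":0.0,"az":-0.15,"grip":-0.5},
    {"x":0.098,"y":0.015,"z":0.0,"ax":0.0,"ay":0.0,"az":-0.22,"grip":-0.5},
    {"x":0.108,"y":0.019,"z":0.0,"ax":0.0,"ay":0.0,"az":-0.3,"grip":-0.5},
    {"x":0.119,"y":0.023,"z":0.0,"ax":0.0,"ay":0.0,"az":-0.38,"grip":-0.5},
    {"x":0.13,"y":0.027,"z":0.0,"ax":0.0,"ay":0.0,"az":-0.46,"grip":-0.5},
    {"x":0.141,"y":0.03,"z":0.0,"ax":0.0,"ay":0.0,"az":-0.53,"grip":-0.5},
    {"x":0.141,"y":0.03,"z":0.0,"ax":0.0,"ay":0.0,"az":-0.53,"grip":-0.5}
  ]
}}

```text
time: 5.6
tool_pos: [0.5612, -0.1625, -0.0036]
tcp_rot: [1.673, 2.659, 0.0]
wrist_force: [0.4, 0.0, -0.9]
width: 0.754
grip_force: 0.0
```

```bash
python3 - <<'E'
from workcell import imaging,bot
import cv2,pickle
b=imaging.read_camera('top');pickle.dump(b,open('t2.pkl','wb'))
cv2.imwrite('pics/t2.png',cv2.resize(b['img'][190:290,226:346,::-1],(600,500),interpolation=cv2.INTER_CUBIC))
E
```

```text
(no output)
```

View pics/t2.png

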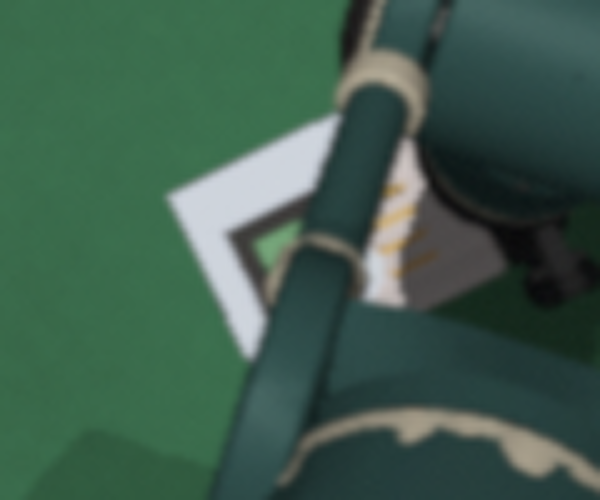

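Top view: the front corner is at crop (170,194), the front edge runs to (245,357), and the side edge to (335,118). The carrier is turning as planned. Compare with the prediction.

```bash
cat > meas.py <<'E'
from plan import *
def meas(c,corner,fe,se,sc,org):
    q=w(c,(np.array([corner,fe,se])/sc)+np.array(org)-.4,.012)
    f=q[1]-q[0]; l=q[2]-q[0]
    th1=np.arctan2(f[1],f[0])-np.pi/2; th2=np.arctan2(-l[1],-l[0])
    d=(th2-th1+np.pi)%(2*np.pi)-np.pi; th=th1+d/2
    return np.r_[q[0]-rot(th)@[.06,-.048],th],d
E
python3 - <<'E'
from meas import *
c=pickle.load(open('t2.pkl','rb'));C,d=meas(c,(170,194),(245,357),(335,118),5,(226,190))
P=np.load('P.npy');print(rel(B,C),d,'exp',P[7]); s=bot.read_state()
R=Ro.from_rotvec(s['tcp_rot']).as_matrix();yaw=np.arctan2(R[1,0],R[0,0]);t=np.r_[s['tool_pos'][:2],yaw];print('tcp',rel(B,t),'carrier in tcp',rel(t,C))
P=path(C,.12);np.save('P.npy',P);print(len(P),P[::4].round(3))
E
```

```text
[-0.2313722  -0.05522407  0.612095  ] -0.0021752479612953124 exp [-0.23258228 -0.05547604  0.62978901]
tcp [-0.28926137 -0.09743355  0.62834193] carrier in tcp [ 0.07164343  0.00012011 -0.01624693]
47 [[-0.231 -0.055  0.612]
 [-0.216 -0.042  0.782]
 [-0.202 -0.028  0.701]
 [-0.185 -0.017  0.536]
 [-0.168 -0.008  0.371]
 [-0.149 -0.003  0.206]
 [-0.129 -0.     0.041]
 [-0.109  0.     0.   ]
 [-0.089  0.     0.   ]
 [-0.069  0.     0.   ]
 [-0.049  0.     0.   ]
 [-0.029  0.     0.   ]]
```

Tracking is within about 1 mm. Continue.

```bash
python3 - <<'E'
from plan import *
P=path(toworld(np.array([-.2318,-.0554,.622])),.12);np.save('P.npy',P);print(len(P))
rows([toworld(p) for p in P[1:13]],-.0035,.0715)
E
```

```text
47
x 0.009 y 0.004 z -0.000 az -0.07
x 0.020 y 0.010 z -0.000 az -0.15
x 0.030 y 0.015 z -0.000 az -0.23
x 0.041 y 0.019 z -0.000 az -0.30
x 0.052 y 0.023 z -0.000 az -0.38
x 0.060 y 0.016 z -0.000 az -0.30
x 0.069 y 0.008 z -0.000 az -0.23
x 0.079 y 0.002 z -0.000 az -0.15
x 0.088 y -0.005 z -0.000 az -0.07
x 0.098 y -0.011 z -0.000 az 0.01
x 0.108 y -0.017 z -0.000 az 0.09
x 0.119 y -0.022 z -0.000 az 0.17
```

Request:
{"fn": "step_arm", "kwargs": {
  "series": [
    {"x":0.009,"y":0.004,"z":0.0,"ax":0.0,"ay":0.0,"az":-0.07,"grip":-0.5},
    {"x":0.02,"y":0.01,"z":0.0,"ax":0.0,"ay":0.0,"az":-0.15,"grip":-0.5},
    {"x":0.03,"y":0.015,"z":0.0,"ax":0.0,"ay":0.0,"az":-0.23,"grip":-0.5},
    {"x":0.041,"y":0.019,"z":0.0,"ax":0.0,"ay":0.0,"az":-0.3,"grip":-0.5},
    {"x":0.052,"y":0.023,"z":0.0,"ax":0.0,"ay":0.0,"az":-0.38,"grip":-0.5},
    {"x":0.06,"y":0.016,"z":0.0,"ax":0.0,"ay":0.0,"az":-0.3,"grip":-0.5},
    {"x":0.069,"y":0.008,"z":0.0,"ax":0.0,"ay":0.0,"az":-0.23,"grip":-0.5},
    {"x":0.079,"y":0.002,"z":0.0,"ax":0.0,"ay":0.0,"az":-0.15,"grip":-0.5},
    {"x":0.088,"y":-0.005,"z":0.0,"ax":0.0,"ay":0.0,"az":-0.07,"grip":-0.5},
    {"x":0.098,"y":-0.011,"z":0.0,"ax":0.0,"ay":0.0,"az":0.01,"grip":-0.5},
    {"x":0.108,"y":-0.017,"z":0.0,"ax":0.0,"ay":0.0,"az":0.09,"grip":-0.5},
    {"x":0.119,"y":-0.022,"z":0.0,"ax":0.0,"ay":0.0,"az":0.17,"grip":-0.5}
  ]
}}

```text
time: 6.85
tool_pos: [0.5253, -0.1143, -0.0035]
tcp_rot: [1.792, 2.58, -0.0]
wrist_force: [1.3, -1.5, 0.2]
width: 0.747
grip_force: 0.8
```

```bash
python3 - <<'E'
from plan import *
P=np.load('P.npy');rows([toworld(p) for p in P[13:25]],-.0035,.0715)
E
```

```text
x 0.011 y -0.005 z -0.000 az 0.08
x 0.021 y -0.011 z -0.000 az 0.16
x 0.031 y -0.015 z -0.000 az 0.24
x 0.042 y -0.020 z -0.000 az 0.32
x 0.053 y -0.024 z -0.000 az 0.40
x 0.064 y -0.027 z -0.000 az 0.47
x 0.075 y -0.030 z -0.000 az 0.55
x 0.086 y -0.033 z -0.000 az 0.63
x 0.098 y -0.035 z -0.000 az 0.71
x 0.109 y -0.037 z -0.000 az 0.79
x 0.121 y -0.038 z -0.000 az 0.87
x 0.132 y -0.039 z -0.000 az 0.95
```

Request:
{"fn": "step_arm", "kwargs": {
  "series": [
    {"x":0.011,"y":-0.005,"z":0.0,"ax":0.0,"ay":0.0,"az":0.08,"grip":-0.5},
    {"x":0.021,"y":-0.011,"z":0.0,"ax":0.0,"ay":0.0,"az":0.16,"grip":-0.5},
    {"x":0.031,"y":-0.015,"z":0.0,"ax":0.0,"ay":0.0,"az":0.24,"grip":-0.5},
    {"x":0.042,"y":-0.02,"z":0.0,"ax":0.0,"ay":0.0,"az":0.32,"grip":-0.5},
    {"x":0.053,"y":-0.024,"z":0.0,"ax":0.0,"ay":0.0,"az":0.4,"grip":-0.5},
    {"x":0.064,"y":-0.027,"z":0.0,"ax":0.0,"ay":0.0,"az":0.47,"grip":-0.5},
    {"x":0.075,"y":-0.03,"z":0.0,"ax":0.0,"ay":0.0,"az":0.55,"grip":-0.5},
    {"x":0.075,"y":-0.03,"z":0.0,"ax":0.0,"ay":0.0,"az":0.55,"grip":-0.5}
  ]
}}

```text
time: 7.65
tool_pos: [0.4976, -0.0839, -0.0037]
tcp_rot: [-2.141, -2.298, 0.0]
wrist_force: [-0.2, -0.3, -0.4]
width: 0.747
grip_force: 0.0
```

```bash
python3 - <<'E'
from workcell import imaging,bot
import cv2,pickle
b=imaging.read_camera('top');pickle.dump(b,open('t3.pkl','wb'))
cv2.imwrite('pics/t3.png',cv2.resize(b['img'][180:290,146:306,::-1],(800,550),interpolation=cv2.INTER_CUBIC))
E
```

```text
(no output)
```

View pics/t3.png

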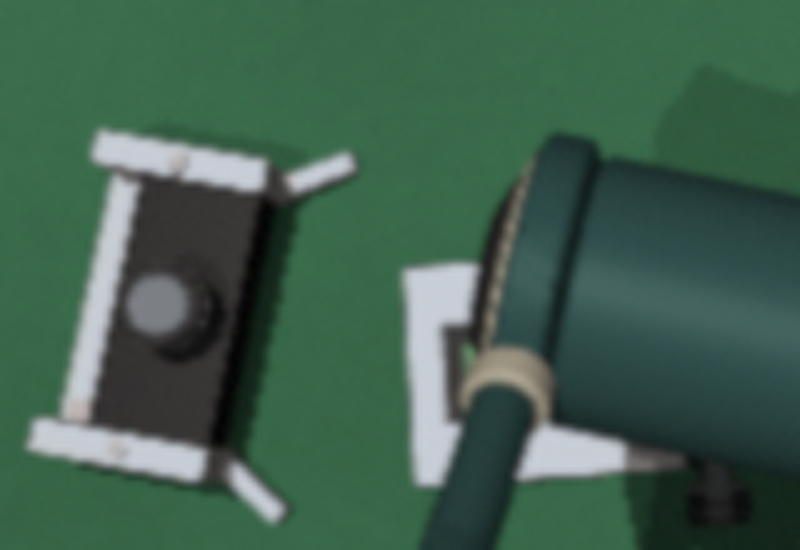

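Front corners are at crop (404,268) and (416,486), and the lower side edge runs to (625,471). The bridge guides are at (350,155) and (280,515).

```bash
python3 - <<'E'
from meas import *
c=pickle.load(open('t3.pkl','rb'))
q=w(c,np.array([(404,268),(416,486),(625,471)])/5+[145.6,179.6],.012)
C,e=fit([[.06,-.048],[.06,.048]],q[:2]);l=q[1]-q[2];th2=np.arctan2(l[1],l[0])
P=np.load('P.npy');print(rel(B,C),e,th2-B[2],'exp',P[19]); s=bot.read_state()
R=Ro.from_rotvec(s['tcp_rot']).as_matrix();yaw=np.arctan2(R[1,0],R[0,0]);t=np.r_[s['tool_pos'][:2],yaw];print('tcp',rel(B,t),'carrier in tcp',rel(t,C))
E
```

```text
[-0.15421085 -0.00498263  0.24877981] 0.00011735222392006417 0.24847030402890935 exp [-0.15429428 -0.00368939  0.24873634]
tcp [-0.22327608 -0.02110238  0.25291423] carrier in tcp [ 0.07090166 -0.00167502 -0.00413442]
```

```bash
python3 - <<'E'
from plan import *
P=path(toworld(np.array([-.1542,-.005,.25])),.12)
P[:,:]=P; np.save('P.npy',P);print(len(P),P[::3].round(4))
def sh(p): q=toworld(p); q[:2]+=rot(q[2])@[0,.0017]; return q
rows([sh(p) for p in P[1:13]],-.0035,.0709)
E
```

```text
28 [[-1.542e-01 -5.000e-03  2.500e-01]
 [-1.413e-01 -1.900e-03  1.804e-01]
 [-1.252e-01 -1.000e-04  4.510e-02]
 [-1.097e-01  0.000e+00  0.000e+00]
 [-9.470e-02  0.000e+00  0.000e+00]
 [-7.970e-02  0.000e+00  0.000e+00]
 [-6.470e-02  0.000e+00  0.000e+00]
 [-4.970e-02  0.000e+00  0.000e+00]
 [-3.470e-02  0.000e+00  0.000e+00]
 [-2.300e-02  0.000e+00  0.000e+00]]
x 0.005 y 0.003 z -0.000 az -0.03
x 0.016 y -0.004 z -0.000 az 0.05
x 0.027 y -0.010 z -0.000 az 0.14
x 0.039 y -0.015 z -0.000 az 0.23
x 0.051 y -0.020 z -0.000 az 0.31
x 0.062 y -0.024 z -0.000 az 0.40
x 0.075 y -0.028 z -0.000 az 0.48
x 0.084 y -0.025 z -0.000 az 0.48
x 0.094 y -0.023 z -0.000 az 0.48
x 0.104 y -0.020 z -0.000 az 0.48
x 0.113 y -0.018 z -0.000 az 0.48
x 0.123 y -0.015 z -0.000 az 0.48
```

Request:
{"fn": "step_arm", "kwargs": {
  "series": [
    {"x":0.005,"y":0.003,"z":0.0,"ax":0.0,"ay":0.0,"az":-0.03,"grip":-0.5},
    {"x":0.016,"y":-0.004,"z":0.0,"ax":0.0,"ay":0.0,"az":0.05,"grip":-0.5},
    {"x":0.027,"y":-0.01,"z":0.0,"ax":0.0,"ay":0.0,"az":0.14,"grip":-0.5},
    {"x":0.039,"y":-0.015,"z":0.0,"ax":0.0,"ay":0.0,"az":0.23,"grip":-0.5},
    {"x":0.051,"y":-0.02,"z":0.0,"ax":0.0,"ay":0.0,"az":0.31,"grip":-0.5},
    {"x":0.062,"y":-0.024,"z":0.0,"ax":0.0,"ay":0.0,"az":0.4,"grip":-0.5},
    {"x":0.075,"y":-0.028,"z":0.0,"ax":0.0,"ay":0.0,"az":0.48,"grip":-0.5},
    {"x":0.084,"y":-0.025,"z":0.0,"ax":0.0,"ay":0.0,"az":0.48,"grip":-0.5},
    {"x":0.094,"y":-0.023,"z":0.0,"ax":0.0,"ay":0.0,"az":0.48,"grip":-0.5},
    {"x":0.104,"y":-0.02,"z":0.0,"ax":0.0,"ay":0.0,"az":0.48,"grip":-0.5},
    {"x":0.113,"y":-0.018,"z":0.0,"ax":0.0,"ay":0.0,"az":0.48,"grip":-0.5}
  ]
}}

```text
time: 8.8
tool_pos: [0.4857, -0.0284, -0.0037]
tcp_rot: [2.413, 2.011, 0.0]
wrist_force: [-0.2, -1.6, 0.4]
width: 0.749
grip_force: 1.2
```

```bash
python3 - <<'E'
from workcell import imaging
from meas import *
import cv2,pickle
b=imaging.read_camera('top');pickle.dump(b,open('t4.pkl','wb'))
cv2.imwrite('pics/t4.png',cv2.resize(b['img'][190:290,146:306,::-1],(800,500),interpolation=cv2.INTER_CUBIC))
s=bot.read_state()
R=Ro.from_rotvec(s['tcp_rot']).as_matrix();yaw=np.arctan2(R[1,0],R[0,0]);t=np.r_[s['tool_pos'][:2],yaw];print('tcp',rel(B,t))
E
```

```text
tcp [-0.17013617  0.00099749  0.000313  ]
```

View pics/t4.png

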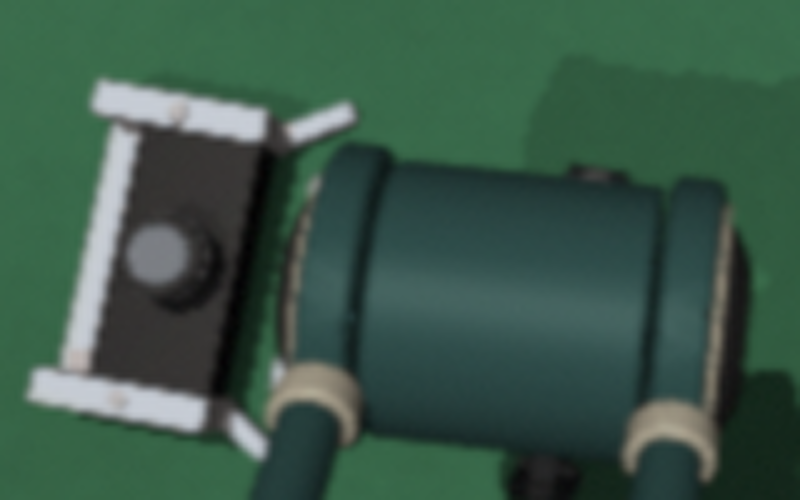

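The arm hides most of the carrier; the visible front corner bits at (313,188) and (277,372) fit the predicted pose. Push straight in.

Request:
{"fn": "step_arm", "kwargs": {
  "series": [
    {"x":0.01,"y":0.0,"z":0.0,"ax":0.0,"ay":0.0,"az":0.0,"grip":-0.5},
    {"x":0.02,"y":0.0,"z":0.0,"ax":0.0,"ay":0.0,"az":0.0,"grip":-0.5},
    {"x":0.03,"y":0.0,"z":0.0,"ax":0.0,"ay":0.0,"az":0.0,"grip":-0.5},
    {"x":0.04,"y":0.0,"z":0.0,"ax":0.0,"ay":0.0,"az":0.0,"grip":-0.5},
    {"x":0.05,"y":0.0,"z":0.0,"ax":0.0,"ay":0.0,"az":0.0,"grip":-0.5},
    {"x":0.06,"y":0.0,"z":0.0,"ax":0.0,"ay":0.0,"az":0.0,"grip":-0.5},
    {"x":0.07,"y":0.0,"z":0.0,"ax":0.0,"ay":0.0,"az":0.0,"grip":-0.5}
  ]
}}

```text
time: 9.55
tool_pos: [0.4917, 0.0062, -0.0037]
tcp_rot: [-2.414, -2.011, 0.0]
wrist_force: [-1.4, -3.5, 0.7]
width: 0.751
grip_force: 1.1
```

Request:
{"fn": "step_arm", "kwargs": {
  "series": [
    {"x":0.01,"y":0.0,"z":0.0,"ax":0.0,"ay":0.0,"az":0.0,"grip":-0.5},
    {"x":0.02,"y":0.0,"z":0.0,"ax":0.0,"ay":0.0,"az":0.0,"grip":-0.5},
    {"x":0.03,"y":0.0,"z":0.0,"ax":0.0,"ay":0.0,"az":0.0,"grip":-0.5},
    {"x":0.04,"y":0.0,"z":0.0,"ax":0.0,"ay":0.0,"az":0.0,"grip":-0.5},
    {"x":0.05,"y":0.0,"z":0.0,"ax":0.0,"ay":0.0,"az":0.0,"grip":-0.5},
    {"x":0.06,"y":0.0,"z":0.0,"ax":0.0,"ay":0.0,"az":0.0,"grip":-0.5}
  ]
}}

```text
time: 10.15
tool_pos: [0.4971, 0.0357, -0.0037]
tcp_rot: [2.414, 2.01, -0.0]
wrist_force: [-0.0, -2.9, 1.6]
width: 0.746
grip_force: 1.2
```

```bash
cat > t.py <<'E'
from meas import *
s=bot.read_state()
R=Ro.from_rotvec(s['tcp_rot']).as_matrix();yaw=np.arctan2(R[1,0],R[0,0]);t=np.r_[s['tool_pos'][:2],yaw];print('tcp',rel(B,t),s['tool_pos'],s['wrist_force'])
E
python3 t.py
```

```text
tcp [-0.10566465  0.00120729 -0.00023447] [ 0.49714614  0.03565945 -0.00371376] [-0.03599161 -2.91999875  1.59839877]
```

Request:
{"fn": "step_arm", "kwargs": {
  "series": [
    {"x":0.006,"y":0.0,"z":0.0,"ax":0.0,"ay":0.0,"az":0.0,"grip":-0.5},
    {"x":0.012,"y":0.0,"z":0.0,"ax":0.0,"ay":0.0,"az":0.0,"grip":-0.5},
    {"x":0.016,"y":0.0,"z":0.0,"ax":0.0,"ay":0.0,"az":0.0,"grip":-0.5},
    {"x":0.018,"y":0.0,"z":0.0,"ax":0.0,"ay":0.0,"az":0.0,"grip":-0.5},
    {"x":0.018,"y":0.0,"z":0.0,"ax":0.0,"ay":0.0,"az":0.0,"grip":-0.5}
  ]
}}

```text
time: 10.65
tool_pos: [0.4987, 0.0443, -0.0037]
tcp_rot: [-2.414, -2.01, -0.0]
wrist_force: [0.3, -0.7, 0.3]
width: 0.748
grip_force: 0.4
```

Request:
{"fn": "step_arm", "kwargs": {
  "series": [
    {"x":0.002,"y":0.0,"z":0.0,"ax":0.0,"ay":0.0,"az":0.0,"grip":-0.5},
    {"x":0.003,"y":0.0,"z":0.0,"ax":0.0,"ay":0.0,"az":0.0,"grip":-0.5}
  ]
}}

```text
time: 10.85
tool_pos: [0.4989, 0.0455, -0.0037]
tcp_rot: [2.414, 2.01, -0.0]
wrist_force: [-0.7, -1.5, 0.2]
width: 0.75
grip_force: 1.2
```

Request:
{"fn": "step_arm", "kwargs": {
  "series": [
    {"x":0.001,"y":0.0,"z":0.0,"ax":0.0,"ay":0.0,"az":0.0,"grip":-0.5},
    {"x":0.002,"y":0.0,"z":0.0,"ax":0.0,"ay":0.0,"az":0.0,"grip":-0.5}
  ]
}}

```text
time: 11.05
tool_pos: [0.4991, 0.0465, -0.0037]
tcp_rot: [-2.414, -2.01, 0.0]
wrist_force: [-0.1, -1.4, 1.1]
width: 0.746
grip_force: 1.1
```

```bash
python3 t.py
```

```text
tcp [-0.09462863  0.00126747 -0.00034641] [ 0.49908103  0.0465247  -0.00373491] [-0.05398771 -1.42436648  1.0910686 ]
```

Not at the stop yet. Small nudges until the force rises.

Request:
{"fn": "step_arm", "kwargs": {
  "series": [
    {"x":0.001,"y":0.0,"z":0.0,"ax":0.0,"ay":0.0,"az":0.0,"grip":-0.5},
    {"x":0.002,"y":0.0,"z":0.0,"ax":0.0,"ay":0.0,"az":0.0,"grip":-0.5}
  ]
}}

```text
time: 11.25
tool_pos: [0.4993, 0.0476, -0.0038]
tcp_rot: [-2.414, -2.01, 0.0]
wrist_force: [-0.6, -2.4, 1.4]
width: 0.752
grip_force: 1.1
```

Request:
{"fn": "step_arm", "kwargs": {
  "series": [
    {"x":0.001,"y":0.0,"z":0.0,"ax":0.0,"ay":0.0,"az":0.0,"grip":-0.5},
    {"x":0.002,"y":0.0,"z":0.0,"ax":0.0,"ay":0.0,"az":0.0,"grip":-0.5}
  ]
}}

```text
time: 11.45
tool_pos: [0.4994, 0.0485, -0.0038]
tcp_rot: [2.414, 2.011, -0.0]
wrist_force: [0.0, -3.9, 1.1]
width: 0.748
grip_force: 2.3
```

Request:
{"fn": "step_arm", "kwargs": {
  "series": [
    {"x":0.001,"y":0.0,"z":0.0,"ax":0.0,"ay":0.0,"az":0.0,"grip":-0.5},
    {"x":0.002,"y":0.0,"z":0.0,"ax":0.0,"ay":0.0,"az":0.0,"grip":-0.5}
  ]
}}

```text
time: 11.65
tool_pos: [0.4994, 0.0486, -0.0037]
tcp_rot: [2.413, 2.011, -0.003]
wrist_force: [-1.0, -8.8, 1.7]
width: 0.752
grip_force: 4.5
```

```bash
python3 t.py; python3 - <<'E'
from workcell import imaging
import cv2,pickle
b=imaging.read_camera('top');pickle.dump(b,open('t5.pkl','wb'))
cv2.imwrite('pics/t5.png',cv2.resize(b['img'][200:280,146:226,::-1],(600,600),interpolation=cv2.INTER_CUBIC))
E
```

```text
tcp [-0.0925531   0.00132383  0.00043217] [ 0.49940062  0.04857625 -0.0037491 ] [-1.0429249  -8.81703053  1.67599292]
```

View pics/t5.png

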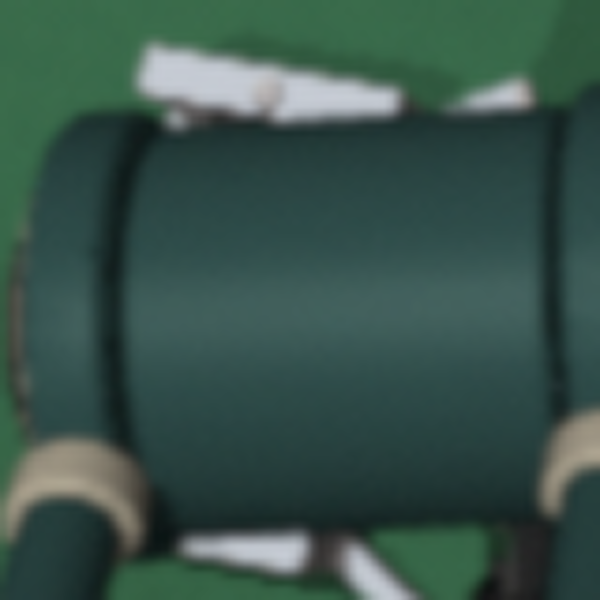

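The arm hides everything here, but the TCP stalled within 2 mm of the expected home position while the force rose to 9 N. That puts the carrier against the stop. Back off along -x, lift and look.

Request:
{"fn": "step_arm", "kwargs": {
  "series": [
    {"x":0.001,"y":0.0,"z":0.0,"ax":0.0,"ay":0.0,"az":0.0,"grip":-0.5},
    {"x":0.001,"y":0.0,"z":0.0,"ax":0.0,"ay":0.0,"az":0.0,"grip":-0.5},
    {"x":-0.01,"y":0.0,"z":0.0,"ax":0.0,"ay":0.0,"az":0.0,"grip":-0.5},
    {"x":-0.06,"y":0.0,"z":0.0,"ax":0.0,"ay":0.0,"az":0.0,"grip":-0.5},
    {"x":-0.12,"y":0.0,"z":0.0,"ax":0.0,"ay":0.0,"az":0.0,"grip":-0.5},
    {"x":-0.15,"y":0.0,"z":-0.1,"ax":0.0,"ay":0.0,"az":0.0,"grip":-0.5},
    {"x":-0.2,"y":0.0,"z":-0.2,"ax":0.0,"ay":0.0,"az":0.0,"grip":-0.5},
    {"x":-0.3,"y":0.0,"z":-0.3,"ax":0.0,"ay":0.0,"az":0.0,"grip":-0.5},
    {"x":-0.4,"y":0.0,"z":-0.3,"ax":0.0,"ay":0.0,"az":0.0,"grip":-0.5},
    {"x":-0.5,"y":0.0,"z":-0.3,"ax":0.0,"ay":0.0,"az":0.0,"grip":-0.5},
    {"x":-0.5,"y":0.0,"z":-0.3,"ax":0.0,"ay":0.0,"az":0.0,"grip":-0.5},
    {"x":-0.5,"y":0.0,"z":-0.3,"ax":0.0,"ay":0.0,"az":0.0,"grip":-0.5}
  ]
}}

```text
time: 12.9
tool_pos: [0.4547, -0.1989, 0.1472]
tcp_rot: [2.416, 2.004, 0.002]
wrist_force: [0.8, 0.9, -0.9]
width: 0.756
grip_force: 0.0
```

```bash
python3 - <<'E'
from workcell import imaging
import cv2,pickle
b=imaging.read_camera('top');pickle.dump(b,open('t6.pkl','wb'))
cv2.imwrite('pics/t6.png',cv2.resize(b['img'][200:280,146:246,::-1],(750,600),interpolation=cv2.INTER_CUBIC))
E
```

```text
(no output)
```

View pics/t6.png

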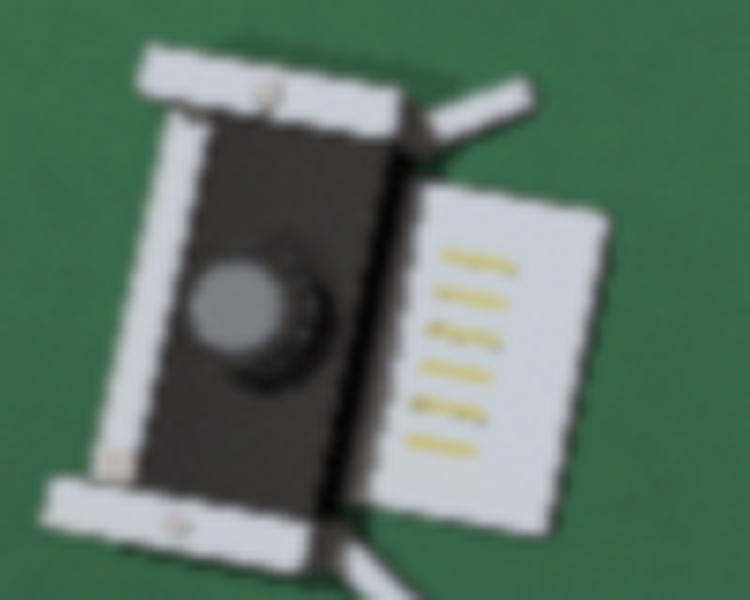

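The rear corners at crop (609,212) and (549,534) look parallel to the beam. Check numerically.

```bash
python3 - <<'E'
from meas import *
c=pickle.load(open('t6.pkl','rb'))
C,e=fit([[-.06,-.048],[-.06,.048]],w(c,np.array([(609,212),(549,534)])/7.5+[145.6,199.6],.012))
print(rel(B,C),e)
E
```

```text
[-2.33190093e-02  2.51528409e-05  9.56758499e-03] 0.0001428158642543531
```

Centre x is -23.3 mm (target -23), y is 0.0 and the angle is 0.01 rad. The carrier is home and the hand is clear, so I hand in.

```bash
python3 -c "
from workcell import bot
print(bot.finish_job())"
```

```text
the job is handed in; nothing more can be done
None
```

The carrier was pushed flat through the larger bridge, chip end first. By the last top image its leading edge is within about 1 mm of the stop bar and square to about 0.01 rad. The hand was clear and the job was handed in at about 13 s; the judge's verdict was not shown.

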